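# Hold a hanger stem centred in a nest box's roof bore

### The job

Three look-alike hanger stems hang in the rack: take the medium one (14 mm rod) by its black grip, leaving the thin and the thick one where they are. Lower it upright through the hole in the nest box's roof, without it touching the box, until the roof's top face is level with the red band on the rod. Finish while still holding it there, still and centred in the hole with a gap all round, so that a workmate can fit the centring collar; do not disturb the tin, the hammer or the offcut.

Things in the scene. Friction and masses are not known exactly. Their poses are not given: they have to be found in the camera images.
- medium_grip (a point): The medium stem, to be taken. Black square grip 34 x 34 mm, 40 mm tall; the point is its centre, half-way up: 20 mm above its underside, 115 mm above the rod's tip. z up along the rod, x and y square to the grip's sides (within 10 degrees of the rack's at the start). The rod's upper end shows as a steel disc, as wide as the rod, 3 mm proud of the grip's top.
- medium_tip (a point): Lower tip of the medium stem's rod, on its axis. The rod is steel, 14 mm thick and 95 mm long below the grip; a red band is painted round it from 35 to 65 mm above this tip.
- stem_medium: The whole medium stem, about 0.17 kg; origin at the centre of the grip's underside. Each stem starts hanging upright in a rack hole with its grip's underside on the rack board. The three look alike but for the rod's thickness.
- thin_grip (a point): The thin stem (8 mm rod), to be left in the rack; otherwise like the medium one. The point is the centre of the grip, half-way up.
- thick_grip (a point): The thick stem (20 mm rod), to be left in the rack; otherwise like the medium one. The point is the centre of the grip, half-way up.
- bore_mouth (a point): The centre of the hole in the nest box's roof, at the roof's top face, 130 mm above the bench; z is up along the hole. The hole is round, 34 mm wide, and goes through the 25 mm thick roof into the hollow box (free below it down to the bench).
- nestbox: Pale wooden nest box, fixed to the bench; the flat roof is 170 (x) x 230 (y) mm, its top 130 mm above the bench, walls 15 mm thick. Origin on the bench under the hole's centre.
- rack_top (a point): Centre of the top of the plywood rack board, 115 mm above the bench; the rack is fixed. The board is 70 (x) x 280 (y) x 15 mm; its three holes, 26 mm wide and right through, lie on its y axis at -85, 0 and +85 mm. Which stem hangs in which hole changes.
- varnish_center (a point): Closed varnish tin, 66 mm wide, 90 mm tall, standing; the point is its centre. Leave alone.
- hammer_grip (a point): Hammer lying on the bench, on the far side; the point is on its handle. Leave alone.
- offcut_center (a point): Loose pale wooden offcut 70 x 40 x 30 mm lying on the bench between the nest box and the rack; the point is its centre. Leave alone.
Things that resemble listed ones, but are neither listed nor needed, are in the scene too. Leave any blue, pink or turquoise look-alike of the stem_medium alone.

How it is judged:
On the way, in this order (a step that is already met when the one before it is completed fails the run):
1. the medium stem is held clear above the rack, its tip higher than the roof (height (world z) of medium_tip above 0.132 m and contact force between the fingers and stem_medium above 1 N), for 0.2 s.
2. the medium stem stands in the bore, centred, the roof's top level with the red band (horizontal distance between medium_tip and bore_mouth below 0.006 m and horizontal distance between medium_grip and bore_mouth below 0.008 m and z of medium_tip in the frame of bore_mouth between -0.067 and -0.033 m), for 0.3 s.
At the end, for the whole second after the job is handed in: The medium stem is held by the fingers, still and upright within 5 degrees, its tip within 6 mm and grip within 8 mm of the hole axis, not touching the box, its tip 33 to 67 mm below the roof top (roof level with the red band); the other two stems within 20 mm of their start (all of step 2 and angle between medium_grip's own z axis and vertical below 0.09 rad and contact force between the fingers and stem_medium above 1 N and contact force between stem_medium and nestbox below 0.2 N and linear speed of stem_medium below 0.015 m/s and distance of each of thin_grip, thick_grip from where it was at the start of the episode below 0.02 m); the arm keeps its last pose, push and grip.
It fails at once if the medium stem touches the nest box (contact force between stem_medium and nestbox above 0.2 N).
It fails at once if the thin or the thick stem is moved more than 20 mm (distance of any of thin_grip, thick_grip from where it was at the start of the episode above 0.02 m).
It fails at once if the tin, the hammer or the offcut is moved more than 20 mm (distance of any of varnish_center, hammer_grip, offcut_center from where it was at the start of the episode above 0.02 m).
It also fails if it takes over 51 s, if anything falls off the work surface, if the arm or the gripper's body presses on something with over 40 N, if the wrist force passes 120 N, or if a joint passes its speed limit or range.

### The arm

A 6-joint arm with a two-finger parallel gripper is mounted at the origin on the work surface. World frame = base frame: x ahead of the robot, y to its left, z up, the work surface at z = 0. Lengths are in m, angles in rad, forces in N, time in s.
With the tool pointing down it reaches from about 0.375 to 0.975 m from the base axis. Payload 3.8 kg.
Tool frame: the origin (TCP) lies on the centre line of the jaws, within the pads' length; the fingertips stand 14 mm ahead of it and the grasp point (between the pads) lies 5 mm behind it; z points along the fingers, y is the line along which they close (so a half turn about z gives the same grasp; the last joint's range is limited). The gripper opens to 85 mm and grips with 20 to 120 N. Pads are 22 mm wide; open, the fingers measure 114 mm over their backs; the gripper's body (76 mm by 85 mm) begins 54 mm behind the grasp point. The pads swing forward as they close: fully open they stand 13 mm farther back than shut.
Start: joints at [-1.213, 0.264, 1.604, -0, 1.274, -0.037], TCP at [0.26, -0.623, 0.245] pointing down, gripper open.
Joint ranges: [-2.63, 2.63], [-0.94, 2.18], [0.31, 2.57], [-1.31, 4.45], [0, 2.66], [-2.55, 2.55]. Speed limits (rad/s): [2.57, 2.57, 3.14, 3.14, 3.14, 3.14].

### API

Orientations are given as a rotation vector (axis times angle).
In Python, from workcell import bot, eyes, spot_in gives the robot as it stands.
- The arm moves only by the tool carry_out, never from a script. Its argument "series" is text: rows parted by semicolons, each of 4 numbers parted by spaces: the shift along the world's x, y, z in m, then the turn about the world's z in degrees. In form: tx ty tz roll; .... A call has 1 to 20 rows; each row shifts and turns the commanded pose from where the row before left it; what a row does not reach is not made up. A row lasts 1/8 s, in which the tool goes at most 62.5 mm and 10.7 degrees, less where a joint would pass 70% of its speed; a pose out of reach is approached as far as the arm can. A call is refused whole if a number of a shift passes 0.0625 or a number of a turn 10.7, either way. A call with a gripper value outside its range is refused whole. "jaw" is the gripper command: -1 is shut, 1 is fully open, values between are in proportion, set as the call begins (left out, the last holds). The fingers move at their own pace and stop on an object; "grip_force" is the grip in N (left out, the last holds). Time passes only in rows, so rows that do not move let the fingers close. It gives the time, the measured TCP pose, the force, the opening and the grip force at its end, in the units of the state.
- bot.read_state(): the state, without advancing time (a new reading comes with each control period).
- eyes.read_camera(name): name is "scene" or "top" or "wrist"; returns (picture, depth): 400x640x3 uint8, blue, green, red; 400x640 float32, m along the optical axis (not along the pixel's ray), 0 where there is no reading.
- eyes.get_calibration(name): a dict with "K" (3x3 intrinsics, pixels), "position" and "rotation" of the camera in the world; the wrist camera has in their place "T_tool_cam" (4x4, takes a point from camera to tool coordinates, whose origin is the TCP and whose axes are the flange's). Camera axes: x right, y down, z forward; pixel columns grow to the right and rows downward; lengths in m; the calibration is good to about 2 mm. A picture is of the moment at which its call begins: read the wrist's pose just before it. get_calibration takes no time and is no camera call.
- bot.finish_job(): hands the job in; it is judged then, once.
Trained networks look in the newest picture that a camera, given by its name, has taken for a name from the list of things; names that differ only in an ending like _2 or _b are one class to them, and where a whole thing is asked for, a point or a joint stands for the part that bears it (a point fixed in the world has none). Each returns a list of dicts, best first, with "score" (0 to 1); they miss things now and then, are a little off and sometimes report something else, mostly with a low value. They report only what shows in the picture. A call takes as long as a camera call. They do not tell look-alikes from the thing itself.
- spot_in(camera, target): "rect" ([centre column, centre row, width, height] in pixels, round what is visible of it).
The state is a dict: "time": time; "q": joint angles; "joint_vel": joint speeds; "joint_torque": joint torques, N m; "tool_pos": TCP position; "tcp_rot": TCP orientation; "wrist_force": force on the tool from outside, world axes, zero at the start; "torque": the same for the moment, N m; "width": opening from 0.0 (shut) to 1.0 (fully open); "grip_force": force on a finger pad.
Only numpy, scipy, OpenCV 4.12 (cv2) and the standard library are available. Lean on these libraries where they do the work, as an engineer would, in place of code of your own. Each camera call takes 0.05 s, during which the arm holds its last target. There are 200 camera calls.

## Working session

There is one attempt and no reset: what is moved stays moved. The work goes in short steps, Python scripts to look and compute and a tool call to move; the robot and the scene stay as the last step left them, time stands still between calls to the robot, and variables do not carry over. Pictures are saved under pics/ and viewed, at most 10 in all, crops included, and the job is handed in when it is done.

Besides the shell and the picture viewer there is one more tool, called after ">>>" by a JSON object that holds its "name" and its "arguments", one argument or row to a line. carry_out: Moves the arm, as the interface text tells. Its arguments: {"type":"object","properties":{"series":{"type":"string"},"jaw":{"type":"number"},"grip_force":{"type":"number"}},"required":["series"]}

```bash
mkdir -p pics
cat > h.py <<'E'
import numpy as np, cv2
from workcell import bot, eyes, spot_in
from scipy.spatial.transform import Rotation as R
def cam(name):
    s=bot.read_state(); im,d=eyes.read_camera(name); c=eyes.get_calibration(name)
    if name=="wrist":
        T=np.eye(4);T[:3,:3]=R.from_rotvec(s["tcp_rot"]).as_matrix();T[:3,3]=s["tool_pos"];T=T@np.array(c["T_tool_cam"])
    else:
        T=np.eye(4);r=np.array(c["rotation"]);T[:3,:3]=r if r.shape==(3,3) else R.from_rotvec(r).as_matrix();T[:3,3]=c["position"]
    return im,d,np.array(c["K"]),T
def cloud(d,K,T):
    v,u=np.mgrid[:d.shape[0],:d.shape[1]]
    P=np.stack([(u-K[0,2])/K[0,0]*d,(v-K[1,2])/K[1,1]*d,d],-1)@T[:3,:3].T+T[:3,3]
    P[d==0]=np.nan
    return P
def px(p,K,T):
    q=K@(T[:3,:3].T@(np.array(p)-T[:3,3])); return q[:2]/q[2]
def ray(u,v,z,K,T):  # pixel to plane of height z
    r=T[:3,:3]@np.linalg.solve(K,[u,v,1]); return T[:3,3]+r*(z-T[2,3])/r[2]
E
python3 - <<'E'
from h import *
for n in ["top","scene"]:
    im,d,K,T=cam(n); cv2.imwrite(f"pics/{n}0.png",im); P=cloud(d,K,T)
    print(n,T[:3,3].round(3),K[0,0])
    for t in ["medium_grip","thin_grip","thick_grip","nestbox","bore_mouth","rack_top","varnish_center","hammer_grip","offcut_center"]:
        for o in spot_in(n,t)[:4]:
            r=np.array(o["rect"]);p=P[int(np.clip(r[1],0,399)),int(np.clip(r[0],0,639))]
            print(t,round(o["score"],2),r.round(0),p.round(3))
E
```

```text
top [ 0.444 -0.013  1.28 ] 459.0184602512974
medium_grip 0.79 [419. 178.  22.  19.] [ 0.665 -0.273  0.136]
medium_grip 0.49 [473. 205.  29.  16.] [ 0.594 -0.408  0.134]
medium_grip 0.47 [421. 278.  23.  19.] [ 0.415 -0.268  0.137]
medium_grip 0.46 [433. 232.  19.  16.] [ 0.527 -0.298  0.16 ]
thin_grip 0.57 [367. 224.  17.  18.] [ 0.544 -0.135  0.155]
thick_grip 0.74 [399. 229.  20.  16.] [ 0.534 -0.215  0.157]
nestbox 0.56 [206. 245. 111.  97.] [ 0.501  0.294 -0.002]
bore_mouth 0.6 [206. 246. 113.  92.] [0.498 0.293 0.001]
varnish_center 0.97 [307. 149.  25.  32.] [0.752 0.015 0.089]
varnish_center 0.61 [398. 232. 111.  48.] [ 0.524 -0.21   0.157]
hammer_grip 0.61 [223. 138.  30.  91.] [0.798 0.255 0.019]
offcut_center 0.78 [306. 245.  18.  30.] [0.5   0.015 0.031]
scene [ 1.458 -0.22   1.132] 497.8629079800569
medium_grip 0.89 [179. 224.  16.  31.] [ 0.612 -0.424  0.11 ]
medium_grip 0.78 [236. 236.  13.  35.] [ 0.68  -0.281  0.106]
medium_grip 0.75 [226. 166.  18.  32.] [ 0.431 -0.286  0.111]
medium_grip 0.55 [220. 197.  14.  40.] [ 0.552 -0.313  0.119]
thin_grip 0.84 [284. 190.  15.  39.] [ 0.561 -0.139  0.118]
thick_grip 0.62 [255. 205. 104.  56.] [ 0.549 -0.222  0.06 ]
thick_grip 0.58 [251. 196.  13.  38.] [ 0.555 -0.229  0.111]
nestbox 0.65 [418. 165. 100.  91.] [0.55  0.241 0.131]
bore_mouth 0.76 [418. 167.  96.  90.] [0.562 0.237 0.131]
rack_top 0.84 [256. 207. 107.  51.] [ 0.546 -0.22   0.052]
rack_top 0.41 [439. 263.  54.  89.] [0.801 0.236 0.003]
varnish_center 0.67 [357. 258.  32.  39.] [0.795 0.008 0.092]
hammer_grip 0.66 [440. 262.  49.  87.] [0.806 0.234 0.016]
offcut_center 0.73 [332. 189.  14.  26.] [0.51  0.007 0.032]
offcut_center 0.27 [221. 196.  14.  39.] [ 0.545 -0.308  0.114]
```

Run:
```python
import cv2
im=cv2.imread("pics/top0.png"); c=im[130:300,340:500]
a=cv2.imread("pics/scene0.png")[130:290,160:320]
cv2.imwrite("pics/crop0.png",cv2.hconcat([cv2.resize(c[:160],(400,400),interpolation=cv2.INTER_CUBIC),cv2.resize(a,(400,400),interpolation=cv2.INTER_CUBIC)]))
```

```text
(no output)
```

View pics/top0.png

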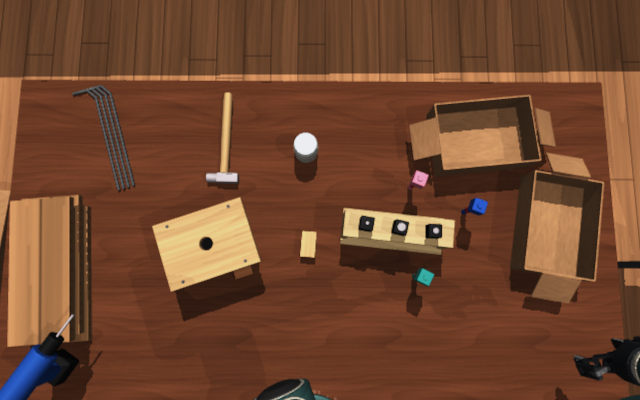

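View pics/crop0.png

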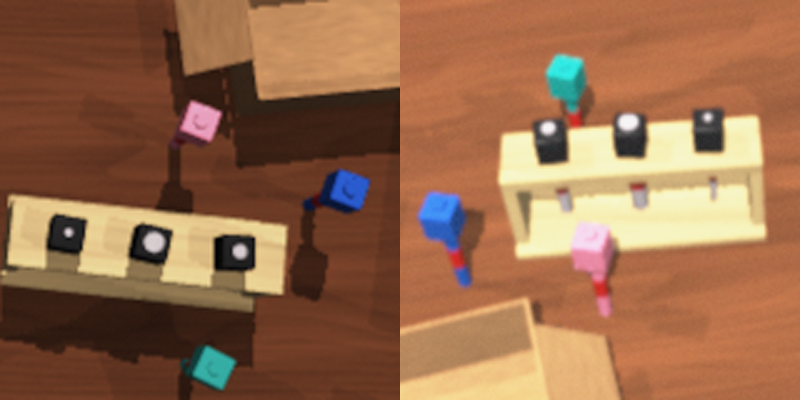

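```bash
cat >> h.py <<'E'
def bore(im,K,T,guess,rad=40):
    u0,v0=px([*guess,.13],K,T); g=im.max(2).astype(float)
    v,u=np.mgrid[:400,:640]; near=np.hypot(u-u0,v-v0)<rad
    m=((g<90)&near).astype(np.uint8); n,l,st,c=cv2.connectedComponentsWithStats(m)
    i=1+np.argmax(st[1:,4]); cs,_=cv2.findContours((l==i).astype(np.uint8),0,1)
    h=cv2.convexHull(max(cs,key=len))[:,0]; W=np.array([ray(a,b,.13,K,T)[:2] for a,b in h])
    A=np.c_[2*W,np.ones(len(W))]; s=np.linalg.lstsq(A,(W**2).sum(1),rcond=None)[0]
    return s[:2],np.sqrt(s[2]+s[:2]@s[:2]),c[i],st[i]
def disc(im,K,T,guess,rad,z=.158,thr=140):
    u0,v0=px([*guess,z],K,T); v,u=np.mgrid[:400,:640]
    hsv=cv2.cvtColor(im,cv2.COLOR_BGR2HSV)
    m=((im.min(2)>thr)&(np.hypot(u-u0,v-v0)<rad)).astype(np.uint8); n,l,st,c=cv2.connectedComponentsWithStats(m)
    i=1+np.argmax(st[1:,4]); p=c[i]
    return ray(*p,z,K,T)[:2],p,st[i]
E
python3 - <<'E'
from h import *
im,d,K,T=cam("top")
print(bore(im,K,T,(.5,.28),40)); print(ray(206,243,.13,K,T))
for g in [(.527,-.298),(.534,-.215),(.544,-.135)]: print(disc(im,K,T,g,9))
s=bot.read_state(); print(s["tool_pos"],R.from_rotvec(s["tcp_rot"]).as_matrix().round(3)); print(eyes.get_calibration("wrist")["T_tool_cam"])
E
```

```text
(array([0.49698482, 0.26247476]), np.float64(0.015230074529526624), array([205.85483871, 243.08870968]), array([200, 237,  13,  13, 124], dtype=int32))
[0.49738199 0.26202396 0.13      ]
(array([ 0.52903941, -0.30442978]), array([435.4 , 230.04]), array([433, 228,   6,   5,  25], dtype=int32))
(array([ 0.53768205, -0.22105176]), array([401.32653061, 226.42857143]), array([398, 223,   8,   8,  49], dtype=int32))
(array([ 0.54711271, -0.13696939]), array([367. , 222.5]), array([366, 221,   3,   4,   8], dtype=int32))
[ 0.25962214 -0.62307161  0.24528468] [[ 0.923  0.385  0.   ]
 [ 0.385 -0.923 -0.   ]
 [ 0.     0.    -1.   ]]
[[ 4.76536851e-04 -9.52480005e-01 -3.04600744e-01  7.83874373e-02]
 [ 9.99999736e-01  6.20891574e-04 -3.77051228e-04 -2.97500980e-04]
 [ 5.48257791e-04 -3.04600484e-01  9.52480049e-01 -1.28762648e-01]
 [ 0.00000000e+00  0.00000000e+00  0.00000000e+00  1.00000000e+00]]
```

>>> {"name": "carry_out", "arguments": {
  "series": "0.034 0.040 0.0035 7.65;0.034 0.040 0.0035 7.65;0.034 0.040 0.0035 7.65;0.034 0.040 0.0035 7.65;0.034 0.040 0.0035 7.65;0.034 0.040 0.0035 7.65;0.034 0.040 0.0035 7.65;0.032 0.039 0.0035 7.65;0 0 0 0;0 0 0 0;0 0 0 0",
  "jaw": 1
}}

```text
time: 2.42
tool_pos: [0.5288, -0.305, 0.2731]
tcp_rot: [-2.34, -2.096, 0.001]
wrist_force: [0.4, -0.2, -0.7]
width: 0.998
grip_force: 0.0
```

```bash
cat >> h.py <<'E'
def grip(P,guess,zlo,zhi,rad=.035):
    m=(np.abs(P[...,2]-(zlo+zhi)/2)<(zhi-zlo)/2)&(np.hypot(P[...,0]-guess[0],P[...,1]-guess[1])<rad)
    Q=P[m][:,:2]; (c,s,a)=cv2.minAreaRect((Q*1000).astype(np.float32)); return np.array(c)/1000,s,a,len(Q),np.median(P[m][:,2])
E
python3 - <<'E'
from h import *
im,d,K,T=cam("wrist"); cv2.imwrite("pics/w1.png",im); P=cloud(d,K,T)
print(bot.read_state()["tool_pos"],spot_in("wrist","medium_grip"))
print(disc(im,K,T,(.529,-.304),40)); print(grip(P,(.529,-.304),.148,.17))
E
```

```text
[ 0.52879021 -0.30509882  0.27309662] [{'rect': [317.6, 195.6, 35.1, 42.4], 'score': 0.82}, {'rect': [440.3, 151.6, 69.2, 41.3], 'score': 0.73}, {'rect': [214.9, 182.8, 60.9, 41.7], 'score': 0.67}, {'rect': [380.6, 271.4, 33.5, 69.6], 'score': 0.56}, {'rect': [317.0, 14.8, 40.3, 28.0], 'score': 0.53}]
(array([ 0.53430562, -0.30816286]), array([322.42963269, 205.30540652]), array([ 287,  162,   65,   76, 2423], dtype=int32))
(array([ 0.52965594, -0.30481415]), (34.74525833129883, 33.97523498535156), 86.49347686767578, 1267, np.float64(0.15515695509971744))
```

View pics/w1.png

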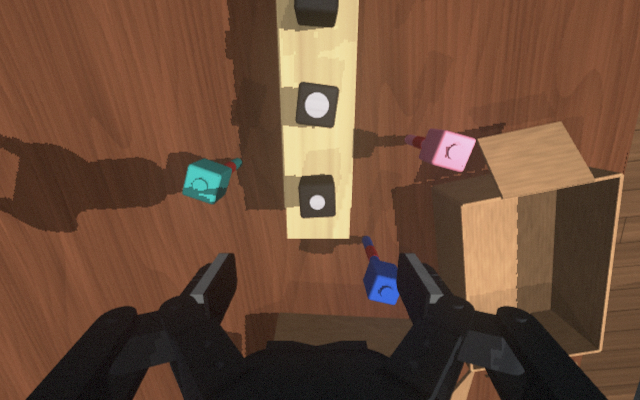

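>>> {"name": "carry_out", "arguments": {
  "series": "0.001 0 -0.030 2.8;0 0 -0.030 0;0 0 -0.030 0;0 0 -0.025 0;0 0 -0.015 0;0 0 -0.007 0;0 0 0 0;0 0 0 0"
}}

```text
time: 3.52
tool_pos: [0.5314, -0.3046, 0.1375]
tcp_rot: [2.285, 2.153, 0.001]
wrist_force: [-0.1, 0.6, 0.2]
width: 1.002
grip_force: 0.0
```

>>> {"name": "carry_out", "arguments": {
  "series": "0 0 0 0;0 0 0 0;0 0 0 0;0 0 0 0;0 0 0 0;0 0 0 0;0 0 0 0;0 0 0 0",
  "jaw": -1,
  "grip_force": 60
}}

```text
time: 4.53
tool_pos: [0.5309, -0.3042, 0.1368]
tcp_rot: [2.285, 2.155, 0.0]
wrist_force: [-0.5, 0.7, 4.9]
width: 0.39
grip_force: 61.1
```

>>> {"name": "carry_out", "arguments": {
  "series": "0 0 0.01 0;0 0 0.02 0;0 0 0.03 0;0 0 0.03 0;0 0 0.03 0;0 0 0.03 0;0 0 0.015 0;0 0 0 0;0 0 0 0;0 0 0 0"
}}

```text
time: 5.78
tool_pos: [0.5299, -0.3036, 0.2993]
tcp_rot: [-2.284, -2.153, 0.001]
wrist_force: [0.7, 1.0, -1.7]
width: 0.387
grip_force: 60.3
```

Run:
```python
from h import *
im,d,K,T=cam("wrist"); cv2.imwrite("pics/w2.png",im)
im,d,K,T=cam("scene"); cv2.imwrite("pics/s2.png",im[100:300,130:330])
a=cv2.imread("pics/w2.png"); b=cv2.resize(cv2.imread("pics/s2.png"),(400,400))
cv2.imwrite("pics/c2.png",cv2.hconcat([cv2.resize(a[:, 120:520],(400,400)),b]))
s=bot.read_state(); print(s["tool_pos"],s["width"],s["grip_force"])
```

```text
[ 0.53011873 -0.30379301  0.29981283] 0.38643311234375166 60.31164050102234
```

View pics/c2.png

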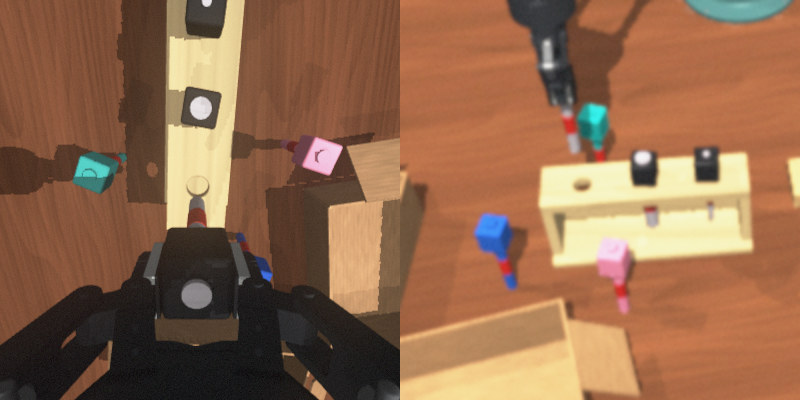

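```bash
cat >> h.py <<'E'
from scipy.optimize import least_squares
def rod(P,tcp,lo=-.112,hi=-.03):
    D=P-tcp; m=(D[...,2]>lo)&(D[...,2]<hi)&(np.hypot(D[...,0],D[...,1])<.025)
    Q=D[m]
    def f(p):
        c=p[:2]+np.outer(Q[:,2]+.117,p[2:]); return np.hypot(*(Q[:,:2]-c).T)-.007
    s=least_squares(f,[0,0,0,0],loss="soft_l1",f_scale=.001)
    return s.x,len(Q),np.sqrt(np.median(s.fun**2)),Q[:,2].min()
E
python3 - <<'E'
from h import *
im,d,K,T=cam("wrist"); t=bot.read_state()["tool_pos"]; P=cloud(d,K,T)
x,n,e,zm=rod(P,t); print("tip rel tcp mm",x[:2]*1e3,"tilt deg",np.degrees(x[2:]),n,e,zm)
D=P-t; m=(np.hypot(D[...,0],D[...,1]-.0)<.03)
for lo in np.arange(-.14,.04,.01):
    k=m&(D[...,2]>lo)&(D[...,2]<=lo+.01); print(round(lo,3),k.sum(),D[k].mean(0).round(4) if k.sum() else "")
c,p,st=disc(im,K,T,t[:2],40,z=t[2]+.0212,thr=120); print((c-t[:2])*1e3,p,st)
E
```

```text
tip rel tcp mm [ 0.1611043  -0.71471969] tilt deg [0.03496271 0.27339693] 490 0.0002452806165503715 -0.11169083750946826
-0.14 0 
-0.13 0 
-0.12 26 [ 0.0004  0.0048 -0.1134]
-0.11 54 [ 0.0003  0.0047 -0.1051]
-0.1 56 [ 0.0005  0.0049 -0.0947]
-0.09 47 [ 0.0008  0.0052 -0.0855]
-0.08 75 [ 0.0006  0.0053 -0.075 ]
-0.07 90 [ 0.0005  0.0053 -0.0649]
-0.06 113 [ 0.0006  0.0052 -0.0546]
-0.05 49 [ 0.0005  0.0056 -0.0469]
-0.04 0 
-0.03 0 
-0.02 352 [ 0.0012  0.0161 -0.0142]
-0.01 771 [ 0.0012  0.014  -0.0045]
0.0 1006 [0.0007 0.0135 0.0052]
0.01 4739 [0.0005 0.0039 0.0171]
0.02 1615 [0.0004 0.0029 0.0232]
0.03 849 [-0.0001  0.0124  0.0351]
[ 0.12961941 -0.20441935] [316.16354344 295.19080068] [302 283  30  25 587]
```

>>> {"name": "carry_out", "arguments": {
  "series": "0 0.01 0 0;0 0.025 0 0;-0.003 0.04 0 0;-0.003 0.045 0 0;-0.003 0.045 0 0;-0.003 0.045 0 0;-0.003 0.045 0 0;-0.003 0.045 0 0;-0.003 0.045 0 0;-0.003 0.045 0 0;-0.003 0.045 0 0;-0.003 0.04 0 0;-0.003 0.025 0 0;0 0.015 0 0;0 0.009 0 0;0 0 0 0;0 0 0 0;0 0 0 0;0 0 0 0"
}}

```text
time: 8.3
tool_pos: [0.4978, 0.2194, 0.3013]
tcp_rot: [2.287, 2.154, -0.0]
wrist_force: [1.2, -0.5, -2.2]
width: 0.386
grip_force: 60.3
```

Run:
```python
from h import *
t=bot.read_state()["tool_pos"]; im,d,K,T=cam("wrist"); cv2.imwrite("pics/w3.png",im); P=cloud(d,K,T)
x,n,e,zm=rod(P,t); print(t,"tip rel tcp mm",x[:2]*1e3,"tilt deg",np.degrees(x[2:]),n,e,zm)
b=bore(im,K,T,(.497,.262),60); print(b, "bore-tip",(b[0]-t[:2]-x[:2])*1e3)
```

```text
[0.49775797 0.21937932 0.30126081] tip rel tcp mm [ 0.55870245 -0.96917986] tilt deg [-0.12201975  0.42587221] 492 0.00023310543859724034 -0.11196227116362839
(array([0.49821276, 0.26559508]), np.float64(0.01489569915851112), array([313.92429022, 145.09463722]), array([300, 132,  29,  28, 634], dtype=int32)) bore-tip [-0.10391121 47.18494399]
```

View pics/w3.png

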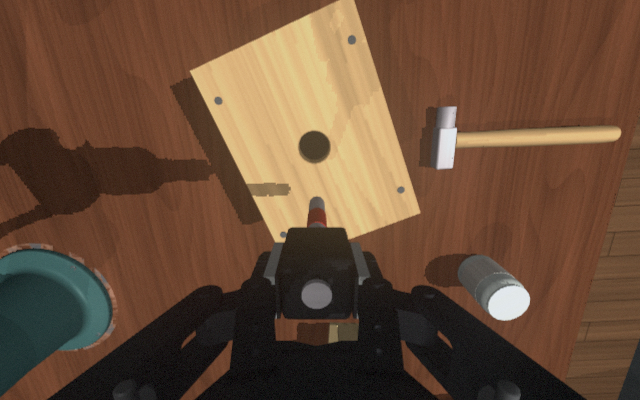

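Run:
```python
from h import *
t=bot.read_state()["tool_pos"]; im,d,K,T=cam("wrist"); P=cloud(d,K,T)
def fit(W):
    A=np.c_[2*W,np.ones(len(W))]; s=np.linalg.lstsq(A,(W**2).sum(1),rcond=None)[0]; return s[:2].round(4),np.sqrt(s[2]+s[:2]@s[:2]).round(4)
v,u=np.mgrid[:400,:640]; near=np.hypot(u-314,v-146)<32
g=im.max(2)
for nm,m in [(q,(g<q)&near) for q in (70,100,120,140,160)]+[("depth",(P[...,2]<.126)&near)]:
    n,l,st,c=cv2.connectedComponentsWithStats(m.astype(np.uint8)); i=1+np.argmax(st[1:,4])
    h=max(cv2.findContours((l==i).astype(np.uint8),0,1)[0],key=len)[:,0]
    W=np.array([ray(a,b,.13,K,T)[:2] for a,b in h]); print(nm,fit(W),st[i])
print("roof z",np.nanmedian(P[(np.hypot(u-314,v-146)<40)&(np.hypot(u-314,v-146)>25)][:,2]), "gray col",g[120:172:2,314],"row",g[146,292:338:2])
c=im[100:190,265:365]; cv2.imwrite("pics/c3.png",cv2.resize(c,(600,540),interpolation=cv2.INTER_NEAREST))
```

```text
Traceback (most recent call last):
ValueError: attempt to get argmax of an empty sequence
```

Run:
```python
from h import *
t=bot.read_state()["tool_pos"]; im,d,K,T=cam("wrist"); P=cloud(d,K,T)
def fit(W):
    A=np.c_[2*W,np.ones(len(W))]; s=np.linalg.lstsq(A,(W**2).sum(1),rcond=None)[0]; return s[:2].round(4),np.sqrt(s[2]+s[:2]@s[:2]).round(4)
v,u=np.mgrid[:400,:640]; near=np.hypot(u-314,v-146)<32
g=im.max(2)
for nm,m in [(q,(g<q)&near) for q in (80,100,120,140,160)]+[("depth",(P[...,2]<.126)&near)]:
    n,l,st,c=cv2.connectedComponentsWithStats(m.astype(np.uint8))
    if n<2: print(nm,"none"); continue
    i=1+np.argmax(st[1:,4])
    h=max(cv2.findContours((l==i).astype(np.uint8),0,1)[0],key=len)[:,0]
    W=np.array([ray(a,b,.13,K,T)[:2] for a,b in h]); print(nm,fit(W),st[i])
print("roof z",np.nanmedian(P[(np.hypot(u-314,v-146)<40)&(np.hypot(u-314,v-146)>25)][:,2]), "gray col",g[120:172:2,314],"row",g[146,292:338:2])
c=im[100:190,265:365]; cv2.imwrite("pics/c3.png",cv2.resize(c,(600,540),interpolation=cv2.INTER_NEAREST))
```

```text
80 (array([0.4978, 0.2655]), np.float64(0.0137)) [300 132  29  27 502]
100 (array([0.4982, 0.2652]), np.float64(0.0149)) [300 132  29  29 667]
120 (array([0.4983, 0.2642]), np.float64(0.0158)) [299 132  31  31 745]
140 (array([0.4982, 0.2641]), np.float64(0.0163)) [299 131  31  32 784]
160 (array([0.4982, 0.2639]), np.float64(0.0166)) [299 131  32  33 816]
depth (array([0.498 , 0.2638]), np.float64(0.0161)) [299 132  31  31 769]
roof z 0.13028097155766513 gray col [226 227 227 225 225 193  79  79  80  82  78  77  76  77  78  80  78  75
  74  77  96 108 194 213 219 221] row [224 226 226 164  77  79  76  77  76  77  77  77  80  76  79  78  77  76
  80 155 218 213 218]
```

View pics/c3.png

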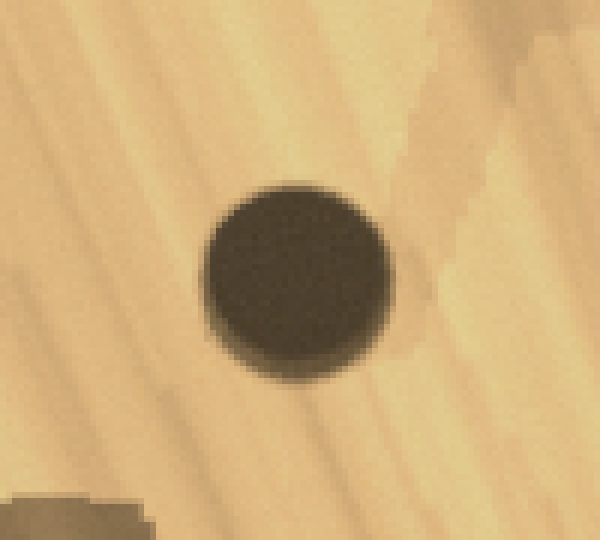

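>>> {"name": "carry_out", "arguments": {
  "series": "0 0.01 0 0;0 0.02 0 0;0 0.0105 0 0;0 0.005 0 0;0 0 -0.01 0;0 0 -0.015 0;0 0 -0.012 0;0 0 -0.005 0;0 0 0 0;0 0 0 0;0 0 0 0;0 0 0 0"
}}

```text
time: 9.95
tool_pos: [0.4978, 0.2655, 0.2598]
tcp_rot: [2.286, 2.155, 0.001]
wrist_force: [0.9, 1.2, -1.7]
width: 0.385
grip_force: 60.3
```

Run:
```python
from h import *
t=bot.read_state()["tool_pos"]; im,d,K,T=cam("wrist"); P=cloud(d,K,T)
x,n,e,zm=rod(P,t); print(t,"tip rel",x[:2]*1e3,"abs",t[:2]+x[:2],"tilt",np.degrees(x[2:]),n,e,zm)
u0,v0=px([.498,.264,.13],K,T); print(u0,v0)
# hole rim samples: bright->dark boundary around centre, by direction in world
g=im.max(2).astype(np.float32); W=[]
for a in np.radians(np.arange(0,360,10)):
    rr=np.arange(.010,.026,.00025); q=np.array([px([.498+r*np.cos(a),.264+r*np.sin(a),.13],K,T) for r in rr]).astype(np.float32)
    val=cv2.remap(g,q[None,:,0],q[None,:,1],1)[0]; k=np.argmax(np.diff(cv2.GaussianBlur(val[None],(9,1),0)[0])); print(int(np.degrees(a)+.5),round(rr[k]*1e3,1),int(val[0]),int(val[-1]),end=" | ")
c=cv2.resize(im[int(v0)-75:int(v0)+75,int(u0)-100:int(u0)+100],(800,600),interpolation=cv2.INTER_CUBIC); cv2.imwrite("pics/c4.png",c)
i2,_,_,_=cam("scene"); cv2.imwrite("pics/s4.png",cv2.resize(i2[80:230,340:540],(800,600),interpolation=cv2.INTER_CUBIC))
```

```text
[0.4978405  0.26552229 0.25977567] tip rel [ 0.57208688 -0.8734759 ] abs [0.49841259 0.26464881] tilt [-0.09786206  0.35627596] 491 0.00022566129964789183 -0.11183375630935236
316.22826546076885 199.6125840866649
0 17.0 68 222 | 10 17.0 68 222 | 20 17.0 71 221 | 30 17.0 71 222 | 40 16.8 69 223 | 50 16.8 70 222 | 60 16.8 70 209 | 70 16.8 70 211 | 80 17.0 71 211 | 90 17.0 70 222 | 100 16.8 71 222 | 110 17.0 72 221 | 120 17.0 71 221 | 130 17.0 70 212 | 140 17.0 72 220 | 150 17.8 69 222 | 160 17.3 71 173 | 170 17.8 69 138 | 180 13.3 71 133 | 190 17.5 66 179 | 200 18.8 67 213 | 210 16.8 72 212 | 220 16.8 85 212 | 230 16.8 84 217 | 240 19.0 89 219 | 250 14.8 94 92 | 260 22.0 94 84 | 270 21.8 95 88 | 280 23.5 101 140 | 290 24.8 105 187 | 300 17.3 104 216 | 310 17.0 109 220 | 320 16.8 93 219 | 330 17.0 68 221 | 340 16.8 68 220 | 350 17.0 70 221 |
```

View pics/c4.png

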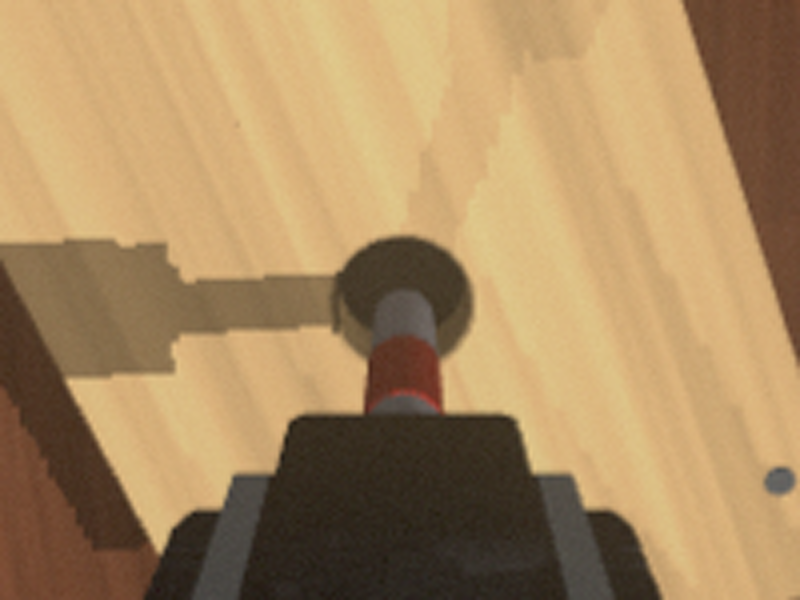

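View pics/s4.png

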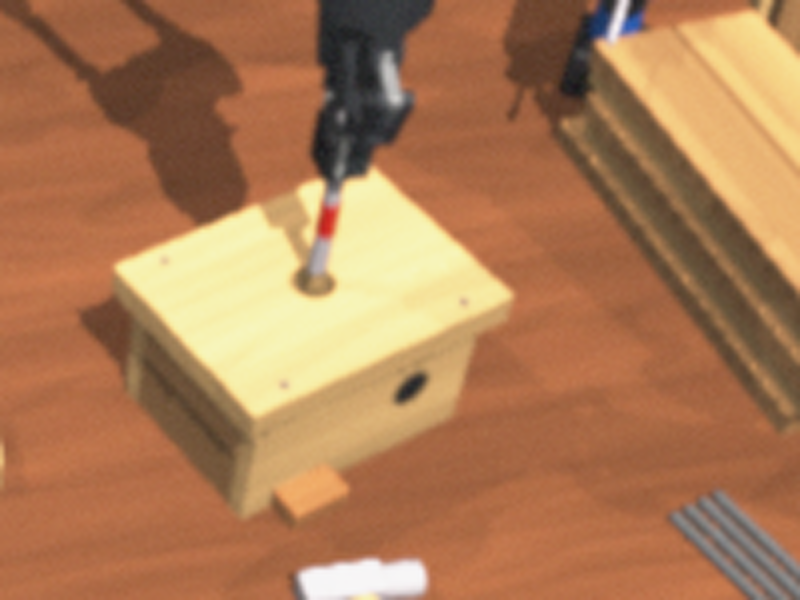

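>>> {"name": "carry_out", "arguments": {
  "series": "-0.0005 -0.0005 0 0;0 0 -0.004 0;0 0 -0.008 0;0 0 -0.008 0;0 0 -0.008 0;0 0 -0.008 0;0 0 -0.008 0;0 0 -0.008 0;0 0 -0.007 0;0 0 -0.004 0;0 0 0 0;0 0 0 0;0 0 0 0;0 0 0 0;0 0 0 0;0 0 0 0"
}}

```text
time: 12.05
tool_pos: [0.4971, 0.2649, 0.1963]
tcp_rot: [2.286, 2.155, 0.0]
wrist_force: [0.1, 0.1, -1.5]
width: 0.39
grip_force: 60.3
```

Run:
```python
from h import *
t=bot.read_state()["tool_pos"]; im,d,K,T=cam("wrist"); P=cloud(d,K,T)
x,n,e,zm=rod(P,t,-.062); print(t,"tip abs",t[:2]+x[:2],"tip z",t[2]-.117,"tilt",np.degrees(x[2:]),n,e)
c,p,st=disc(im,K,T,t[:2],40,z=t[2]+.0212,thr=120); print("disc",c)
u0,v0=px([.498,.264,.13],K,T)
a=cv2.resize(im[int(v0)-75:int(v0)+75,int(u0)-50:int(u0)+50],(400,600),interpolation=cv2.INTER_CUBIC)
i2,_,_,_=cam("scene"); b=cv2.resize(i2[80:230,365:465],(400,600),interpolation=cv2.INTER_CUBIC)
cv2.imwrite("pics/c5.png",cv2.hconcat([a,b])); s=bot.read_state(); print(s["joint_vel"],s["wrist_force"],s["width"])
```

```text
[0.4971264  0.26491094 0.19632819] tip abs [0.49727795 0.26682587] tip z 0.07932819259723618 tilt [ 0.25747071 -2.2308599 ] 182 0.00017448733951313088Traceback (most recent call last):
  File "<stdin>", line 4, in <module>
  File "h.py", line 32, in disc
    i=1+np.argmax(st[1:,4]); p=c[i]
        ~~~~~~~~~^^^^^^^^^^
    return _wrapfunc(a, 'argmax', axis=axis, out=out, **kwds)
    return bound(*args, **kwds)
ValueError: attempt to get argmax of an empty sequence
```

```bash
sed -i 's/D\[...,1\])<.025/D[...,1])<.012/' h.py
python3 - <<'E'
from h import *
t=bot.read_state()["tool_pos"]; im,d,K,T=cam("wrist"); P=cloud(d,K,T)
for lo in (-.11,-.09,-.07):
    x,n,e,zm=rod(P,t,lo); print("tip abs",t[:2]+x[:2],"tilt",np.degrees(x[2:]),n,e,zm)
print(t)
try: print("disc",disc(im,K,T,t[:2],40,z=t[2]+.0212,thr=90))
except Exception as ex: print(ex)
u0,v0=px([.498,.264,.13],K,T)
a=cv2.resize(im[int(v0)-75:int(v0)+75,int(u0)-50:int(u0)+50],(400,600),interpolation=cv2.INTER_CUBIC)
i2,_,_,_=cam("scene"); b=cv2.resize(i2[80:230,365:465],(400,600),interpolation=cv2.INTER_CUBIC)
cv2.imwrite("pics/c5.png",cv2.hconcat([a,b])); s=bot.read_state(); print(s["wrist_force"],s["width"])
E
```

```text
tip abs [0.49764638 0.26415032] tilt [-0.13646192  0.2072502 ] 435 0.00024692908315997967 -0.10954780248536353
tip abs [0.49760085 0.26456432] tilt [-0.09119965 -0.198734  ] 381 0.0002304773627832407 -0.08991080281540695
tip abs [0.49773826 0.26587284] tilt [-0.21598723 -1.41821126] 256 0.00020714272557972703 -0.06999593601672233
[0.49710314 0.26491548 0.1962768 ]
disc (array([0.49585702, 0.2476987 ]), array([315.21331316, 325.45537065]), array([281, 314,  67,  21, 661], dtype=int32))
[-0.46382473  0.98852801 -1.66884382] 0.3897414222198712
```

View pics/c5.png

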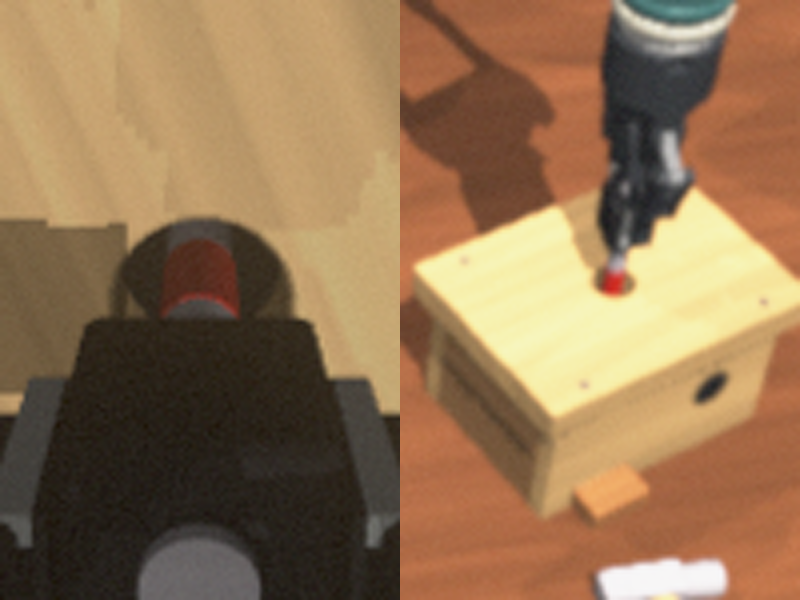

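```bash
python3 -c "
from workcell import bot
print(bot.finish_job())"
```

```text
the job is handed in; nothing more can be done
None
```

The job is handed in, with no verdict returned: the medium stem is held upright in the roof hole, its tip within about 0.5 mm of the hole's axis and about 51 mm below the roof top (level with the red band), with no sign of touching the box.

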